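# Cycle three slides, reject the one that binds, clamp the sound ones

## Task

Check the three linear slides in the jig: push every carriage out toward its far end as far as it will go, and only when all three are out, bring all three fully home again. One of them binds and stops about half-way: lay that slide flat and right way up in the reject tray. Leave the two sound slides in their nests, carriages home, then swing the hold-down bar fully down across them; do not disturb anything else.

Things in the scene. Friction and masses are not known exactly. Their poses are not given: they have to be found in the camera images.
- jig: Fixed grey test jig: plate 190 x 310 x 10 mm on the worktop (y from -135 to 175 mm). Origin: on its underside below the middle nest; x runs along the slides to their far ends, z up. Three nests in a row, centred at y = +80, 0, -80 mm, hold the slides parallel to x by rims at most 8 mm above the plate. Hold-down bar hinged at (55, 155, 50) mm; its rest post at (55, -124) mm is 44 mm high.
- slide_a_rail (a point): Linear slide A, about 0.6 kg, loose in one of the nests; all three look alike. Base plate 160 x 44 x 8 mm; aluminium rail along it, 16 mm wide, 8 to 30 mm above the underside. Point: in the rail, 19 mm above the underside, 10 mm beyond the slide's middle; x along the rail to its far end, z up. With the carriage home the rail can be gripped here across its 16 mm.
- slide_a_knob (a point): Middle of the upright steel knob on the carriage of slide A: 14 mm diameter, its top 10 mm above this point, the flat top of the black carriage (40 mm along the rail, 34 mm wide) 14 mm below it. Moves with the carriage; 54 mm above the slide's underside.
- slide_a_carriage (a joint): Travel of the carriage of slide A, m: 0 is home (end nearest the robot, knob 45 mm short of the slide's middle), growing to the far end. A sound slide runs to 0.090; the one that binds stops dead near half of that. About 1 to 2 N moves a carriage; it stays where it is left.
- slide_b_rail (a point): Linear slide B, about 0.6 kg, loose in one of the nests; all three look alike. Base plate 160 x 44 x 8 mm; aluminium rail along it, 16 mm wide, 8 to 30 mm above the underside. Point: in the rail, 19 mm above the underside, 10 mm beyond the slide's middle; x along the rail to its far end, z up. With the carriage home the rail can be gripped here across its 16 mm.
- slide_b_knob (a point): Middle of the upright steel knob on the carriage of slide B: 14 mm diameter, its top 10 mm above this point, the flat top of the black carriage (40 mm along the rail, 34 mm wide) 14 mm below it. Moves with the carriage; 54 mm above the slide's underside.
- slide_b_carriage (a joint): Travel of the carriage of slide B, m: 0 is home (end nearest the robot, knob 45 mm short of the slide's middle), growing to the far end. A sound slide runs to 0.090; the one that binds stops dead near half of that. About 1 to 2 N moves a carriage; it stays where it is left.
- slide_c_rail (a point): Linear slide C, about 0.6 kg, loose in one of the nests; all three look alike. Base plate 160 x 44 x 8 mm; aluminium rail along it, 16 mm wide, 8 to 30 mm above the underside. Point: in the rail, 19 mm above the underside, 10 mm beyond the slide's middle; x along the rail to its far end, z up. With the carriage home the rail can be gripped here across its 16 mm.
- slide_c_knob (a point): Middle of the upright steel knob on the carriage of slide C: 14 mm diameter, its top 10 mm above this point, the flat top of the black carriage (40 mm along the rail, 34 mm wide) 14 mm below it. Moves with the carriage; 54 mm above the slide's underside.
- slide_c_carriage (a joint): Travel of the carriage of slide C, m: 0 is home (end nearest the robot, knob 45 mm short of the slide's middle), growing to the far end. A sound slide runs to 0.090; the one that binds stops dead near half of that. About 1 to 2 N moves a carriage; it stays where it is left.
- hold_bar (a joint): Angle of the steel hold-down bar, rad: 0 is down, level across the slides' far ends, 50 mm above the worktop; at 1.57 it stands upright at the jig's +y side, beyond that it leans outward (2.0 at most). Hinge axis parallel to the jig's x. Stiff: it stays where left; 1 to 3 N at the peg moves it. It cannot come down over a carriage that is out.
- hold_bar_peg (a point): Middle of the black grip peg on the hold-down bar, 14 mm diameter and 50 mm long, parallel to the jig's x and standing out toward the robot; 266 mm from the hinge axis and 39 mm before the bar's centre line (the bar is 20 mm wide, 10 mm thick).
- reject_tray: Fixed open grey reject tray, 220 x 120 mm outside, walls 4 mm thick and 22 mm high, floor 4 mm thick. Origin: centre of its underside; x along its length, z up.
- dropper_bottle_mid (a point): Dark bottle with dropper top, 33 mm diameter, 94 mm tall; bystander, to be left alone. Point: its centre.
- stray_cap_mid (a point): Black screw cap, 24 mm diameter, 17 mm tall; bystander, to be left alone. Point: its centre.
- open_bottle_mid (a point): Brown bottle without cap, 33 mm diameter, 62 mm tall; bystander, to be left alone. Point: its centre.
- marker_mid (a point): Thin red pen lying down, 145 mm long, 9 mm thick; bystander, to be left alone. Point: its centre.
- tape_mid (a point): Roll of brown tape lying flat, 104 mm diameter, 48 mm tall; bystander, to be left alone. Point: its centre.

How it is judged:
By the outcome, as a careful person would: the job done as asked, in the order asked, and still so for the second after the job is handed in, with the robot touching nothing.
It also fails if it takes over 72 s, if anything falls off the work surface, if the arm or the gripper's body presses on something with over 40 N, if the wrist force passes 120 N, or if a joint passes its speed limit or range.

## Robot

A 6-joint arm with a two-finger parallel gripper is mounted at the origin on a cart in front of the work surface, level with it; the furniture and walls round the work are solid. World frame = base frame: x ahead of the robot, y to its left, z up, the work surface at z = 0. Lengths are in mm, angles in rad, forces in N, time in s.
With the tool pointing down it reaches from about 300 to 775 mm from the base axis. Payload 14.6 kg.
Tool frame: the origin (TCP) lies between the finger pads; the fingertips stand 19 mm ahead of it and the grasp point (between the pads) is the TCP; z points along the fingers, y is the line along which they close (so a half turn about z gives the same grasp; the last joint's range is limited). The gripper opens to 94 mm and grips with 3 to 60 N. Pads are 16 mm wide; open, the fingers measure 119 mm over their backs; the gripper's body (75 mm by 177 mm) begins 78 mm behind the grasp point.
Start: joints at [-1.405, 0.3, 1.521, -0, 1.321, -0.067], TCP at [126.88, -535.155, 224.446] pointing down, gripper open.
Joint ranges: [-3.03, 3.03], [-0.79, 2.21], [0.23, 2.52], [-1.04, 4.18], [0, 3.07], [-2.55, 2.55]. Speed limits (rad/s): [2.22, 2.22, 2.57, 3.14, 3.14, 3.14].

## Interface

Orientations are given as [roll, pitch, yaw] about the fixed x, y, z axes, in that order (R = Rz(yaw) Ry(pitch) Rx(roll)).
In Python, from cell import monitor, imaging, job, find_in, trace gives the robot as it stands. The module is installed in compiled form; this text tells all that it offers.
- The arm moves only by the tool arm_command, never from a script. Its argument "steps" is a list of rows, each a list of 5 numbers: the opening, from 0 (shut) to 1 (fully open), then the shift along the tool's x, y, z in mm, then the turn about the tool's z in degrees. In form: [[gripper, dx, dy, dz, turn], ...]. A call has 1 to 20 rows; each row is the pose to reach, as a shift and turn from the pose commanded when the call began, along the tool's axes at that moment; what a row does not reach only later rows make up. A row lasts 1/8 s, in which the tool goes at most 62.5 mm and 10.7 degrees, less where a joint would pass 70% of its speed; a pose out of reach is approached as far as the arm can. A call with a gripper value outside its range is refused whole. The fingers move at their own pace and stop on an object; "force" is the grip in N (left out, the last holds). Time passes only in rows, so rows that repeat a pose let the fingers close. It gives the time, the measured TCP pose, the force, the opening and the grip force at its end, in the units of the state.
- monitor.read_state(): the state, without advancing time (a new reading comes with each control period).
- imaging.camera(name): name is "scene" or "side" or "wrist"; returns a dict with "img" (400x640x3 uint8, red, green, blue), "mtx" (3x3 intrinsics, pixels), "view" (4x4, takes a point from world to camera coordinates). Camera axes: x right, y down, z forward; pixel columns grow to the right and rows downward; lengths in mm; the calibration is good to about 2 mm. A picture is of the moment at which its call begins. There is no depth.
- job.sign_off(): hands the job in; it is judged then, once.
Trained networks look in a picture, given as the dict that the camera call returned (one of the last four; its "shot" number tells which), for a name from the list of things; names that differ only in an ending like _2 or _b are one class to them, and where a whole thing is asked for, a point or a joint stands for the part that bears it (a point fixed in the world has none). Each returns a list of dicts, best first, with "p" (0 to 1); they miss things now and then, are a little off and sometimes report something else, mostly with a low value. They report only what shows in the picture. A call takes as long as a camera call.
- find_in(picture, target): "rect" ([centre column, centre row, width, height] in pixels, round what is visible of it).
- trace(picture, target): "region" (400x640 bool, what is visible of it) and "rect" ([centre column, centre row, width, height] in pixels, round what is visible of it).
The state is a dict: "clock": time; "joints": joint angles; "qd": joint speeds; "effort": joint torques, N m; "eef_pos": TCP position; "eef_rot": TCP orientation; "wrist_force": force on the tool from outside, world axes, zero at the start; "moment": the same for the moment, N m; "finger_gap": finger opening in mm; "finger_force": force on a finger pad.
Only numpy, scipy, OpenCV 4.12 (cv2) and the standard library are available. Lean on these libraries where they do the work, as an engineer would, in place of code of your own. Each camera call takes 0.05 s, during which the arm holds its last target. There are 200 camera calls.

## Working session

There is one attempt and no reset: what is moved stays moved. The work goes in short steps, Python scripts to look and compute and a tool call to move; the robot and the scene stay as the last step left them, time stands still between calls to the robot, and variables do not carry over. Pictures are saved under pics/ and viewed, at most 12 in all, crops included, and the job is handed in when it is done.

Besides the shell and the picture viewer there is one more tool, called after "Emit:" as name(argument=value, ...) on one line, values as JSON. arm_command: Moves the arm, as the interface text tells. Its arguments: {"type":"object","properties":{"steps":{"type":"array","items":{"type":"array","items":{"type":"number"}}},"force":{"type":"number"}},"required":["steps"]}

```bash
mkdir -p pics
cat > h.py <<'E'
import numpy as np, cv2
from cell import monitor, imaging, job, find_in, trace
def ray(p,u,v):
    V=p["view"];R=V[:3,:3];o=-R.T@V[:3,3]
    d=R.T@np.linalg.inv(p["mtx"])@np.array([u,v,1.]);return o,d
def onz(p,u,v,z):
    o,d=ray(p,u,v);return o+d*(z-o[2])/d[2]
def proj(p,X):
    c=p["view"][:3,:3]@np.array(X,float)+p["view"][:3,3];q=p["mtx"]@c;return q[:2]/q[2]
def save(p,n): cv2.imwrite(f"pics/{n}.png",p["img"][:,:,::-1])
def st():
    s=monitor.read_state();print({k:np.round(s[k],2).tolist() for k in("clock","joints","eef_pos","eef_rot","wrist_force","finger_gap")})
E
python3 - <<'E'
from h import *
st()
for c in("scene","side"):
    p=imaging.camera(c);save(p,c+"0")
    print(c,(-p["view"][:3,:3].T@p["view"][:3,3]).round())
    for t in("jig","slide_a_knob","slide_a_rail","hold_bar","hold_bar_peg","reject_tray","dropper_bottle_mid","stray_cap_mid","open_bottle_mid","marker_mid","tape_mid"):
        for d in find_in(p,t)[:4]:
            if d["p"]>.3:
                print(t,round(d["p"],2),np.round(d["rect"]).tolist(),onz(p,*d["rect"][:2],20).round())
E
```

```text
{'clock': 0.0, 'joints': [-1.4, 0.3, 1.52, -0.0, 1.32, -0.07], 'eef_pos': [126.84, -534.92, 223.87], 'eef_rot': [-3.14, -0.0, 0.23], 'wrist_force': [0.63, -0.6, -0.09], 'finger_gap': 94.26}
scene [-537. 1237.  910.]
jig 0.84 [303.0, 196.0, 101.0, 86.0] [681. -30.  20.]
slide_a_knob 0.68 [306.0, 213.0, 15.0, 11.0] [565.  79.  20.]
slide_a_rail 0.67 [299.0, 218.0, 29.0, 21.0] [560. 126.  20.]
hold_bar 0.54 [264.0, 185.0, 24.0, 60.0] [901.   7.  20.]
hold_bar_peg 0.57 [264.0, 185.0, 27.0, 60.0] [897.  10.  20.]
reject_tray 0.38 [301.0, 218.0, 29.0, 23.0] [552. 122.  20.]
tape_mid 0.61 [222.0, 252.0, 33.0, 28.0] [601. 484.  20.]
side [ -184. -1566.   808.]
jig 0.91 [322.0, 172.0, 66.0, 110.0] [708. 422.  20.]
jig 0.56 [315.0, 200.0, 38.0, 11.0] [549. 135.  20.]
slide_a_knob 0.41 [308.0, 194.0, 5.0, 6.0] [548. 199.  20.]
slide_a_rail 0.8 [317.0, 197.0, 41.0, 15.0] [566. 155.  20.]
hold_bar 0.74 [320.0, 151.0, 21.0, 73.0] [821. 719.  20.]
hold_bar 0.68 [309.0, 202.0, 12.0, 13.0] [519. 118.  20.]
hold_bar 0.41 [317.0, 214.0, 10.0, 10.0] [506.   8.  20.]
hold_bar_peg 0.81 [318.0, 152.0, 19.0, 70.0] [806. 704.  20.]
hold_bar_peg 0.5 [327.0, 216.0, 42.0, 20.0] [535. -20.  20.]
reject_tray 0.79 [352.0, 254.0, 84.0, 34.0] [ 490. -313.   20.]
reject_tray 0.51 [365.0, 265.0, 13.0, 21.0] [ 498. -388.   20.]
reject_tray 0.38 [316.0, 213.0, 12.0, 16.0] [507.  15.  20.]
reject_tray 0.32 [319.0, 151.0, 17.0, 71.0] [821. 728.  20.]
dropper_bottle_mid 0.75 [370.0, 225.0, 13.0, 26.0] [ 648. -146.   20.]
dropper_bottle_mid 0.69 [320.0, 206.0, 40.0, 19.0] [547.  72.  20.]
open_bottle_mid 0.56 [367.0, 265.0, 14.0, 20.0] [ 503. -390.   20.]
open_bottle_mid 0.5 [369.0, 225.0, 17.0, 24.0] [ 645. -145.   20.]
tape_mid 0.57 [296.0, 170.0, 22.0, 18.0] [605. 494.  20.]
```

Run:
```python
import cv2,numpy as np
a=cv2.imread("pics/scene0.png")[130:330,200:450];b=cv2.imread("pics/side0.png")[100:300,230:480]
r=lambda i:cv2.resize(i,(750,600),interpolation=cv2.INTER_CUBIC)
cv2.imwrite("pics/v1.png",r(a));cv2.imwrite("pics/v2.png",r(b))
```

```text
(no output)
```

View pics/v1.png

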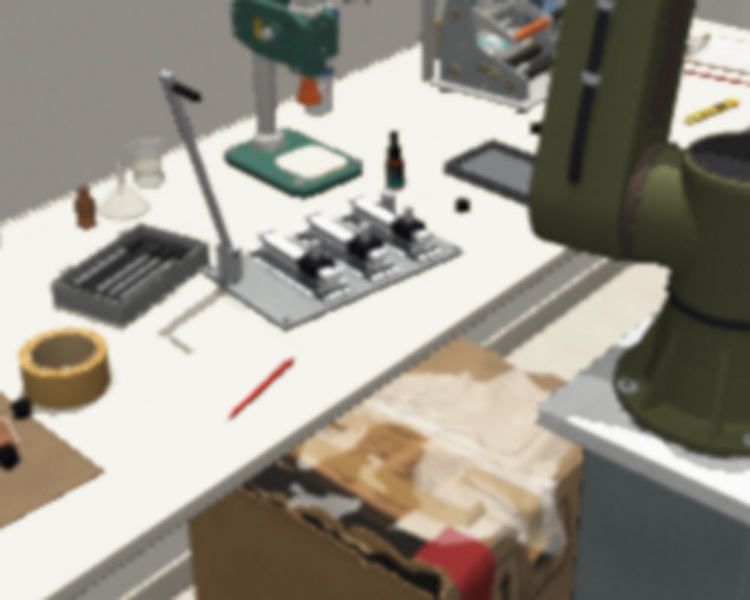

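View pics/v2.png

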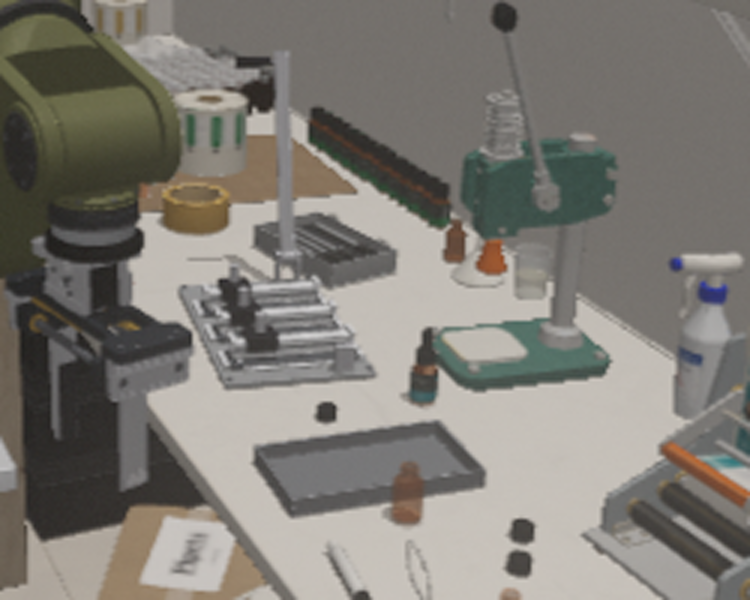

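The scene shows the jig (bar leaning outward on its +y side, peg at the top (185,90)). In the side view the jig's near corners are at (182,287) and (225,388), its far right corner is at (373,376), and the tray sits at (255–485, 424–513). The open bottle stands just in front of the tray's lower right corner.

Run:
```python
from h import *
p=imaging.camera("side")
for n,z,l in(("jig",10,[(182,287),(225,385),(373,374)]),("tray",22,[(255,462),(440,424),(485,468),(293,510)]),("bottles",0,[(408,522),(423,402)]),("cap",0,[(326,420)]),):
    for u,v in l: print(n,onz(p,u/3+230,v/3+100,z).round())
w=imaging.camera("wrist");V=w["view"];print(w["mtx"].round(),(-V[:3,:3].T@V[:3,3]).round(),V[:3,:3].round(3));save(w,"w0")
```

```text
jig [482. 229.  10.]
jig [426. -71.  10.]
jig [ 606. -104.   10.]
tray [ 379. -275.   22.]
tray [ 607. -266.   22.]
tray [ 603. -371.   22.]
tray [ 377. -378.   22.]
bottles [ 493. -407.    0.]
bottles [ 637. -174.    0.]
cap [ 510. -176.    0.]
[[354.   0. 312.]
 [  0. 354. 203.]
 [  0.   0.   1.]] [ 209. -517.  385.] [[ 0.23  -0.973 -0.   ]
 [-0.933 -0.221  0.285]
 [-0.278 -0.065 -0.958]]
```

Emit:
arm_command(steps=[[1, 510, -368, -75, 24], [1, 510, -368, -75, 24], [1, 510, -368, -75, 24], [1, 510, -368, -75, 24], [1, 510, -368, -75, 24], [1, 510, -368, -75, 24], [1, 510, -368, -75, 24], [1, 510, -368, -75, 24], [1, 510, -368, -75, 24], [1, 510, -368, -75, 24], [1, 510, -368, -75, 24], [1, 510, -368, -75, 24], [1, 510, -368, -75, 24], [1, 510, -368, -75, 24]])

```text
clock: 3.05
eef_pos: [537.7, -60.5, 299.6]
eef_rot: [3.142, -0.0, -0.188]
wrist_force: [-0.9, -0.5, -0.7]
finger_gap: 94.1
finger_force: 0.0
```

Run:
```python
from h import *
st()
p=imaging.camera("wrist");save(p,"w1")
print((-p["view"][:3,:3].T@p["view"][:3,3]).round())
for t,z in(("jig",10),("slide_a_knob",64),("slide_a_rail",30),("hold_bar",50),("hold_bar_peg",250),("reject_tray",10),("dropper_bottle_mid",40),("stray_cap_mid",9),("open_bottle_mid",30),("marker_mid",4)):
    for d in find_in(p,t)[:4]:
        if d["p"]>.3: print(t,round(d["p"],2),np.round(d["rect"]).tolist(),onz(p,*d["rect"][:2],z).round())
```

```text
{'clock': 3.05, 'joints': [-0.18, 0.23, 1.43, -0.0, 1.48, 1.58], 'eef_pos': [537.7, -60.5, 299.62], 'eef_rot': [3.14, -0.0, -0.19], 'wrist_force': [-0.88, -0.47, -0.65], 'finger_gap': 94.08}
[620. -77. 461.]
jig 0.67 [167.0, 176.0, 334.0, 154.0] [560. 126.  10.]
slide_a_knob 0.84 [161.0, 213.0, 38.0, 39.0] [525. 122.  64.]
slide_a_rail 0.89 [163.0, 180.0, 59.0, 128.0] [558. 124.  30.]
hold_bar 0.91 [46.0, 148.0, 92.0, 38.0] [623. 236.  50.]
hold_bar_peg 0.69 [45.0, 149.0, 88.0, 36.0] [621.  85. 250.]
reject_tray 0.8 [514.0, 156.0, 110.0, 184.0] [ 502. -317.   10.]
dropper_bottle_mid 0.8 [395.0, 66.0, 36.0, 33.0] [ 636. -174.   40.]
stray_cap_mid 0.57 [401.0, 170.0, 21.0, 22.0] [ 511. -173.    9.]
open_bottle_mid 0.98 [594.0, 152.0, 60.0, 33.0] [ 493. -403.   30.]
marker_mid 0.88 [69.0, 295.0, 64.0, 26.0] [416. 323.   4.]
marker_mid 0.66 [224.0, 218.0, 37.0, 35.0] [488.  70.   4.]
```

View pics/w1.png

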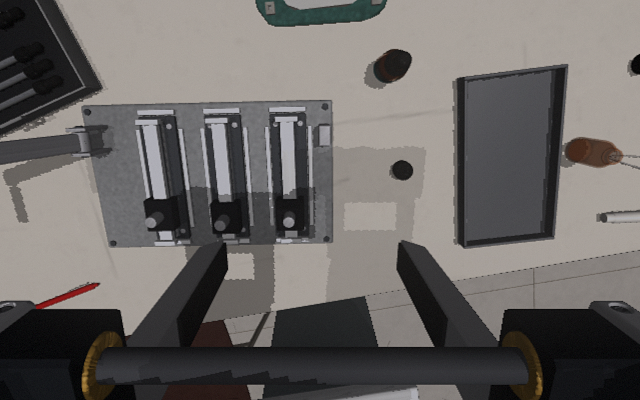

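The wrist view shows the jig plate corners at (82,105), (332,100), (332,243) and (108,247). The knob tops are at (153,218), (221,223) and (289,219), all near home. The tray rim corners are (457,78), (566,66), (552,239) and (463,246).

Run:
```python
from h import *
p=imaging.camera("wrist")
def fit(px,loc,z):
    W=np.array([onz(p,u,v,z)[:2] for u,v in px]);L=np.array(loc,float)
    c,l=W.mean(0),L.mean(0);H=(W-c)
    K=L-l;th=np.arctan2((K[:,0]*H[:,1]-K[:,1]*H[:,0]).sum(),(K*H).sum())
    R=np.array([[np.cos(th),-np.sin(th)],[np.sin(th),np.cos(th)]]);o=c-R@l
    print(o.round(1),np.degrees(th).round(2),"res",(W-(L@R.T+o)).round(1).tolist());return o,R
o,R=fit([(82,105),(332,100),(332,243),(108,247)],[(95,175),(95,-135),(-95,-135),(-95,175)],10)
fit([(457,78),(566,66),(552,239),(463,246)],[(110,60),(110,-60),(-110,-60),(-110,60)],22)
for u,v in((153,218),(221,223),(289,219)):
    k=onz(p,u,v,74)[:2];print("knob",k.round(1),(R.T@(k-o)).round(1))
for d in find_in(p,"slide_a_knob")[:4]: print(d["p"],d["rect"])
for d in find_in(p,"slide_a_rail")[:4]: print(d["p"],d["rect"])
```

```text
[543.  49.] -9.72 res [[-1.4, -2.1], [-0.1, 1.1], [1.3, 1.0], [0.3, 0.0]]
[ 498.1 -303.1] -3.45 res [[-0.4, 3.7], [-3.4, -1.4], [-0.4, 0.2], [4.2, -2.5]]
knob [524.2 129.4] [-32.1  76.1]
knob [503.7  53.8] [-39.5  -1.8]
knob [493.9 -24.6] [-36.  -80.8]
0.73 [161.0, 213.8, 33.8, 36.6]
0.32 [69.0, 295.6, 62.5, 26.3]
0.63 [163.1, 179.9, 57.5, 132.9]
0.44 [48.0, 149.1, 93.9, 30.7]
```

Run:
```python
from h import *
p=imaging.camera("scene")
o=np.array([543,49.]);t=np.radians(-9.72);R=np.array([[np.cos(t),-np.sin(t)],[np.sin(t),np.cos(t)]])
J=lambda x,y,z:np.r_[R@[x,y]+o,z]
for a in(1.57,1.7,1.8,1.9,2.0):
    q=proj(p,J(16,155+266*np.cos(a),50+266*np.sin(a)));b=proj(p,J(55,155+266*np.cos(a),50+266*np.sin(a)))
    print(a,"peg",((q-[200,130])*3).round(),"bar",((b-[200,130])*3).round(),J(16,155+266*np.cos(a),50+266*np.sin(a)).round())
print("hinge",((proj(p,J(55,155,50))-[200,130])*3).round())
for d in find_in(p,"hold_bar_peg")[:3]:print(d)
```

```text
1.57 peg [232.  68.] bar [214.  60.] [585. 199. 316.]
1.7 peg [255.  63.] bar [237.  55.] [579. 165. 314.]
1.8 peg [273.  62.] bar [255.  53.] [575. 140. 309.]
1.9 peg [289.  62.] bar [271.  54.] [570. 114. 302.]
2.0 peg [305.  65.] bar [287.  57.] [566.  90. 292.]
hinge [227. 247.]
{'rect': [264.5, 183.6, 25.0, 61.6], 'p': 0.59}
```

Run:
```python
from h import *
p=imaging.camera("scene")
o=np.array([543,49.]);t=np.radians(-9.72);R=np.array([[np.cos(t),-np.sin(t)],[np.sin(t),np.cos(t)]])
J=lambda x,y,z:np.r_[R@[x,y]+o,z]
for a in(1.6,1.7,1.75,1.8,1.85,1.9,2.0):
    P=J(16,155-266*np.cos(a),50+266*np.sin(a));b=proj(p,J(55,155-266*np.cos(a),50+266*np.sin(a)));q=proj(p,P)
    print(a,"peg",((q-[200,130])*3).round(),"bar",((b-[200,130])*3).round(),P.round())
```

```text
1.6 peg [227.  70.] bar [209.  61.] [586. 207. 316.]
1.7 peg [209.  77.] bar [191.  68.] [591. 233. 314.]
1.75 peg [200.  81.] bar [182.  72.] [593. 246. 312.]
1.8 peg [191.  86.] bar [173.  77.] [595. 259. 309.]
1.85 peg [182.  91.] bar [164.  82.] [597. 271. 306.]
1.9 peg [173.  97.] bar [156.  88.] [599. 284. 302.]
2.0 peg [156. 110.] bar [139. 101.] [604. 308. 292.]
```

Emit:
arm_command(steps=[[0.4, -50, -27, 62, -1], [0.4, -50, -27, 124, -1], [0.4, -50, -27, 180, -1], [0.4, -50, -27, 180, -1], [0.4, -50, -27, 200, -1], [0.4, -50, -27, 226, -1], [0.4, -50, -27, 226, -1], [0, -50, -27, 226, -1], [0, -50, -27, 226, -1], [0, -50, -27, 226, -1], [0, -50, -27, 226, -1]], force=4)

```text
clock: 5.28
eef_pos: [494.5, -24.0, 74.1]
eef_rot: [3.141, -0.001, -0.169]
wrist_force: [0.2, -5.6, 6.1]
finger_gap: 13.9
finger_force: 4.0
```

Emit:
arm_command(steps=[[0, 12, 0, 0, 0], [0, 24, 0, 0, 0], [0, 36, 0, 0, 0], [0, 40, 0, 0, 0]])

```text
clock: 5.78
eef_pos: [534.3, -30.8, 73.8]
eef_rot: [3.141, -0.001, -0.169]
wrist_force: [-2.0, -3.8, 6.8]
finger_gap: 13.5
finger_force: 4.0
```

Emit:
arm_command(steps=[[0, 6, 0, 0, 0], [0, 10, 0, 0, 0], [0, 10, 0, 0, 0]])

```text
clock: 6.15
eef_pos: [543.9, -32.4, 73.7]
eef_rot: [3.141, -0.001, -0.169]
wrist_force: [0.8, -4.4, 5.1]
finger_gap: 13.7
finger_force: 4.0
```

Emit:
arm_command(steps=[[0, 10, 0, 0, 0], [0, 20, 0, 0, 0], [0, 24, 0, 0, 0]])

```text
clock: 6.52
eef_pos: [567.6, -36.3, 73.5]
eef_rot: [3.141, -0.0, -0.169]
wrist_force: [-3.0, -5.0, 7.3]
finger_gap: 14.1
finger_force: 4.0
```

Emit:
arm_command(steps=[[0, 5, 0, 0, 0], [0, 10, 0, 0, 0], [0, 13, 0, 0, 0], [0, 13, 0, 0, 0]])

```text
clock: 7.02
eef_pos: [580.0, -38.2, 73.3]
eef_rot: [-3.142, 0.0, -0.169]
wrist_force: [-1.4, -3.0, 4.2]
finger_gap: 13.9
finger_force: 4.0
```

Emit:
arm_command(steps=[[0, 3, 0, 0, 0], [0, 5, 0, 0, 0], [0, 5, 0, 0, 0]])

```text
clock: 7.4
eef_pos: [584.3, -38.7, 72.8]
eef_rot: [-3.141, 0.002, -0.169]
wrist_force: [-3.4, -0.9, -0.2]
finger_gap: 13.3
finger_force: 3.7
```

Run:
```python
from h import *
st()
p=imaging.camera("wrist");save(p,"w2")
```

```text
{'clock': 7.4, 'joints': [-0.13, 0.54, 1.56, 0.0, 1.05, 1.61], 'eef_pos': [584.34, -38.71, 72.8], 'eef_rot': [-3.14, 0.0, -0.17], 'wrist_force': [-3.35, -0.92, -0.19], 'finger_gap': 13.31}
```

View pics/w2.png

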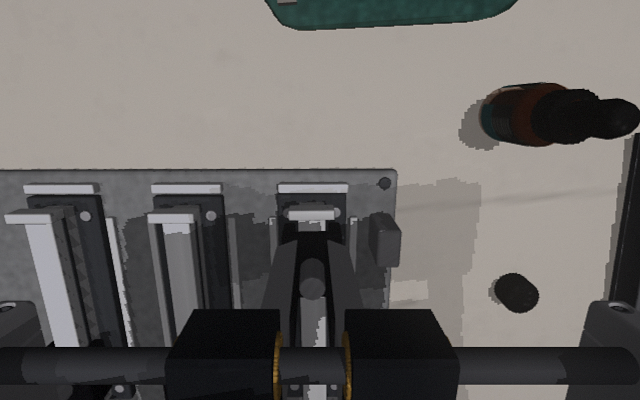

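Run:
```python
from h import *
p=imaging.camera("wrist")
o=np.array([543,49.]);t=np.radians(-9.72);R=np.array([[np.cos(t),-np.sin(t)],[np.sin(t),np.cos(t)]])
f=lambda u,v,z:(R.T@(onz(p,u,v,z)[:2]-o)).round(1)
print("knob",f(313,275,74),"carr edge",f(313,232,50),"endbar front/back",f(313,220,40),f(313,211,40),"plate far",f(313,207,18),"TCP",R.T@(np.array([584.3,-38.7])-o))
```

```text
knob [ 54.5 -80.6] carr edge [ 68.2 -80.6] endbar front/back [ 71.7 -80.6] [ 77.2 -80.6] plate far [ 72.7 -80.7] TCP [ 55.51381488 -79.46820973]
```

Emit:
arm_command(steps=[[0.4, -2, 0, 0, 0], [0.4, -2, 0, 0, 0], [0.4, -2, 0, -40, 0], [0.4, -50, -39, -40, 0], [0.4, -95, -78, -40, 0], [0.4, -95, -78, -40, 0], [0.4, -95, -78, 0, 0], [0.4, -95, -78, 0, 0], [0, -95, -78, 0, 0], [0, -95, -78, 0, 0], [0, -95, -78, 0, 0], [0, -95, -78, 0, 0]])

```text
clock: 9.0
eef_pos: [504.8, 54.0, 74.1]
eef_rot: [-3.141, -0.002, -0.169]
wrist_force: [1.5, 4.0, 3.9]
finger_gap: 13.7
finger_force: 4.0
```

Emit:
arm_command(steps=[[0, 12, 0, 0, 0], [0, 24, 0, 0, 0], [0, 36, 0, 0, 0], [0, 40, 0, 0, 0], [0, 40, 0, 0, 0]])

```text
clock: 9.62
eef_pos: [544.6, 47.4, 74.1]
eef_rot: [-3.141, -0.002, -0.169]
wrist_force: [2.4, 6.3, 4.6]
finger_gap: 13.9
finger_force: 4.0
```

Emit:
arm_command(steps=[[0, 6, 0, 0, 0], [0, 10, 0, 0, 0], [0, 10, 0, 0, 0]])

```text
clock: 10.0
eef_pos: [553.4, 45.4, 73.4]
eef_rot: [-3.142, 0.001, -0.169]
wrist_force: [-1.7, 3.9, 2.3]
finger_gap: 13.9
finger_force: 4.0
```

Emit:
arm_command(steps=[[0, 4, 0, 0, 0], [0, 4, 0, 0, 0], [0, 4, 0, 0, 0]])

```text
clock: 10.38
eef_pos: [557.3, 44.6, 73.1]
eef_rot: [3.141, 0.0, -0.169]
wrist_force: [-1.5, 1.6, -3.6]
finger_gap: 12.4
finger_force: 3.6
```

Run:
```python
from h import *
st()
p=imaging.camera("wrist");save(p,"w3")
cv2.imwrite("pics/w3c.png",cv2.resize(p["img"][150:390,200:460,::-1],(520,480)))
o=np.array([543,49.]);t=np.radians(-9.72);R=np.array([[np.cos(t),-np.sin(t)],[np.sin(t),np.cos(t)]])
for x in(0,5,10,15):print(x,proj(p,np.r_[R@[x,-1]+o,74]).round())
```

```text
{'clock': 10.38, 'joints': [0.01, 0.49, 1.64, -0.0, 1.02, 1.75], 'eef_pos': [557.27, 44.61, 73.14], 'eef_rot': [3.14, 0.0, -0.17], 'wrist_force': [-1.48, 1.57, -3.59], 'finger_gap': 12.42}
0 [309. 299.]
5 [309. 290.]
10 [309. 281.]
15 [309. 272.]
```

View pics/w3c.png

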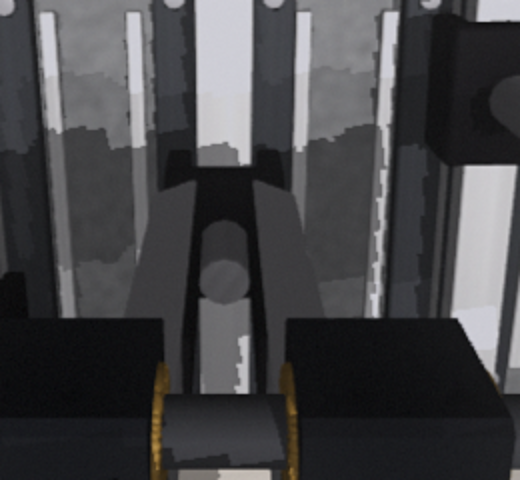

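Emit:
arm_command(steps=[[0.4, 0, 0, 0, 0], [0.4, -9, 0, 0, 0], [0.4, -9, 0, 0, 0], [0, -9, 0, 0, 0], [0, -9, 0, 0, 0], [0, -9, 0, 0, 0], [0, -5, 0, 0, 0], [0, -5, 0, 0, 0]])

```text
clock: 11.42
eef_pos: [552.1, 45.5, 73.1]
eef_rot: [3.141, 0.002, -0.169]
wrist_force: [-4.5, 0.4, 1.9]
finger_gap: 13.7
finger_force: 4.0
```

Emit:
arm_command(steps=[[0.4, 0, 0, 0, 0], [0.4, 0, 0, 0, 0], [0.4, 0, 0, -40, 0], [0.4, -20, -39, -40, 0], [0.4, -42, -78, -40, 0], [0.4, -42, -78, -40, 0]])

```text
clock: 12.18
eef_pos: [523.6, 131.6, 113.7]
eef_rot: [-3.141, -0.0, -0.166]
wrist_force: [0.1, -0.2, -0.1]
finger_gap: 37.1
finger_force: 0.0
```

Run:
```python
from h import *
st()
p=imaging.camera("wrist");save(p,"w4")
cv2.imwrite("pics/w4c.png",cv2.resize(p["img"][150:390,:,::-1],(800,300)))
```

```text
{'clock': 12.18, 'joints': [0.18, 0.4, 1.67, 0.0, 1.08, 1.91], 'eef_pos': [523.6, 131.56, 113.7], 'eef_rot': [-3.14, -0.0, -0.17], 'wrist_force': [0.11, -0.15, -0.08], 'finger_gap': 37.06}
```

View pics/w4c.png

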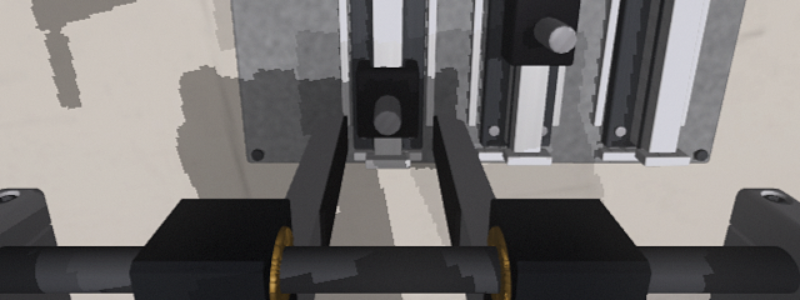

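The left knob's top shows at (310,248) in the full frame, between the open fingers. The middle carriage is half-way out.

Run:
```python
from h import *
p=imaging.camera("wrist");s=monitor.read_state()
d=onz(p,310,248,74)-s["eef_pos"];y=s["eef_rot"][2];print(d@[np.cos(y),np.sin(y),0],d@[np.sin(y),-np.cos(y),0],onz(p,310,248,74))
```

```text
-4.7822775318597115 -1.3856149664437638 [519.90339429 131.64291708  74.        ]
```

Emit:
arm_command(steps=[[0.4, -4, -1, 0, 0], [0.4, -4, -1, 40, 0], [0.4, -4, -1, 40, 0], [0, -4, -1, 40, 0], [0, -4, -1, 40, 0], [0, -4, -1, 40, 0], [0, -4, -1, 40, 0]])

```text
clock: 13.15
eef_pos: [521.0, 131.6, 74.3]
eef_rot: [-3.14, -0.002, -0.169]
wrist_force: [1.4, 6.0, 4.4]
finger_gap: 14.1
finger_force: 4.1
```

Emit:
arm_command(steps=[[0, 12, 0, 0, 0], [0, 24, 0, 0, 0], [0, 36, 0, 0, 0], [0, 48, 0, 0, 0], [0, 60, 0, 0, 0], [0, 72, 0, 0, 0], [0, 80, 0, 0, 0], [0, 80, 0, 0, 0]])

```text
clock: 14.15
eef_pos: [600.2, 118.3, 74.3]
eef_rot: [-3.14, -0.002, -0.169]
wrist_force: [2.7, 6.7, 4.8]
finger_gap: 14.2
finger_force: 4.1
```

Emit:
arm_command(steps=[[0, 6, 0, 0, 0], [0, 12, 0, 0, 0], [0, 12, 0, 0, 0]])

```text
clock: 14.52
eef_pos: [611.2, 115.9, 73.4]
eef_rot: [-3.141, 0.0, -0.169]
wrist_force: [0.3, 3.7, 0.7]
finger_gap: 12.7
finger_force: 3.8
```

Emit:
arm_command(steps=[[0.3, -5, 0, 0, 0], [0.3, -5, 0, 0, 0], [0, -5, 0, 0, 0], [0, -5, 0, 0, 0], [0, -5, 0, 0, 0], [0, -2, 0, 0, 0], [0, -1, 0, 0, 0], [0, -1, 0, 0, 0]])

```text
clock: 15.52
eef_pos: [610.0, 116.1, 73.3]
eef_rot: [-3.141, 0.001, -0.169]
wrist_force: [-2.0, 5.4, 1.3]
finger_gap: 13.0
finger_force: 3.8
```

Run:
```python
from h import *
st()
p=imaging.camera("wrist");save(p,"w5")
cv2.imwrite("pics/w5c.png",cv2.resize(p["img"][90:390,:,::-1],(800,375)))
```

```text
{'clock': 15.52, 'joints': [0.13, 0.61, 1.44, 0.0, 1.09, 1.87], 'eef_pos': [609.98, 116.13, 73.3], 'eef_rot': [-3.14, 0.0, -0.17], 'wrist_force': [-2.02, 5.38, 1.32], 'finger_gap': 13.04}
```

View pics/w5c.png

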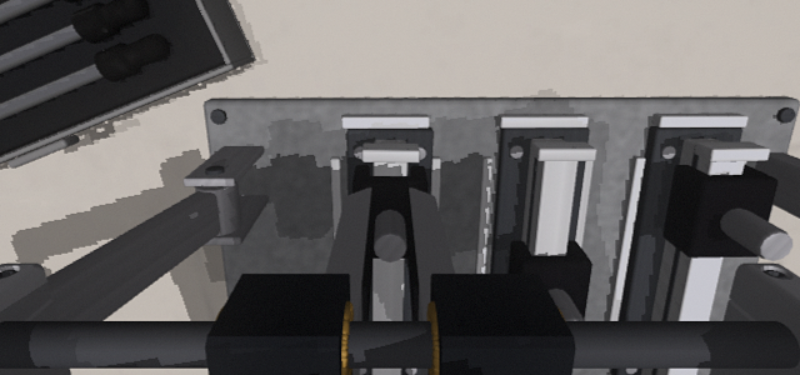

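Emit:
arm_command(steps=[[0, -13, 0, 0, 0], [0, -26, 0, 0, 0], [0, -39, 0, 0, 0], [0, -52, 0, 0, 0], [0, -65, 0, 0, 0], [0, -78, 0, 0, 0], [0, -88, 0, 0, 0], [0, -94, 0, 0, 0], [0, -97, 0, 0, 0], [0, -97, 0, 0, 0]])

```text
clock: 16.82
eef_pos: [514.7, 132.1, 73.7]
eef_rot: [-3.142, -0.001, -0.169]
wrist_force: [2.6, 1.9, 0.9]
finger_gap: 13.9
finger_force: 4.0
```

Emit:
arm_command(steps=[[0.4, 2, 0, 0, 0], [0.4, 2, 0, 0, 0], [0.4, 2, 0, -40, 0], [0.4, 24, 40, -40, 0], [0.4, 47, 79, -40, 0], [0.4, 47, 79, -40, 0], [0.4, 47, 79, 0, 0], [0.4, 47, 79, 0, 0], [0, 47, 79, 0, 0], [0, 47, 79, 0, 0], [0, 47, 79, 0, 0], [0, 47, 79, 0, 0], [0, 35, 79, 0, 0], [0, 23, 79, 0, 0], [0, 11, 79, 0, 0], [0, 3, 79, 0, 0], [0, -1, 79, 0, 0], [0, -1, 79, 0, 0]])

```text
clock: 19.08
eef_pos: [500.0, 54.5, 73.9]
eef_rot: [-3.142, -0.0, -0.169]
wrist_force: [-0.9, -2.5, 6.3]
finger_gap: 14.1
finger_force: 4.0
```

Emit:
arm_command(steps=[[0, -3, 0, 0, 0], [0, -4, 0, 0, 0], [0, -4, 0, 0, 0]])

```text
clock: 19.45
eef_pos: [496.7, 55.2, 73.8]
eef_rot: [-3.141, -0.001, -0.169]
wrist_force: [3.7, -0.3, 4.0]
finger_gap: 13.9
finger_force: 4.0
```

Emit:
arm_command(steps=[[0.4, 2, 0, 0, 0], [0.4, 2, 0, 0, 0], [0.4, 2, 0, -40, 0], [0.4, 50, 40, -40, 0], [0.4, 101, 79, -40, 0], [0.4, 101, 79, -40, 0], [0.4, 101, 79, 0, 0], [0.4, 101, 79, 0, 0], [0, 101, 79, 0, 0], [0, 101, 79, 0, 0], [0, 101, 79, 0, 0], [0, 101, 79, 0, 0]])

```text
clock: 20.95
eef_pos: [583.1, -39.3, 74.4]
eef_rot: [-3.141, -0.002, -0.169]
wrist_force: [0.4, 4.7, 6.1]
finger_gap: 13.7
finger_force: 4.0
```

Emit:
arm_command(steps=[[0, -13, 0, 0, 0], [0, -26, 0, 0, 0], [0, -39, 0, 0, 0], [0, -52, 0, 0, 0], [0, -65, 0, 0, 0], [0, -78, 0, 0, 0], [0, -88, 0, 0, 0], [0, -94, 0, 0, 0], [0, -96, 0, 0, 0], [0, -96, 0, 0, 0]])

```text
clock: 22.2
eef_pos: [488.4, -23.9, 73.8]
eef_rot: [3.141, -0.001, -0.169]
wrist_force: [3.0, -1.9, 4.9]
finger_gap: 13.7
finger_force: 4.0
```

Emit:
arm_command(steps=[[0.4, 2, 0, 0, 0], [0.4, 2, 0, 0, 0], [0.4, 2, 0, -40, 0], [0.4, 30, -40, -45, 0], [0.4, 57, -80, -45, 0], [0.4, 57, -80, -45, 0]])

```text
clock: 22.95
eef_pos: [558.3, 47.5, 117.7]
eef_rot: [3.142, 0.001, -0.166]
wrist_force: [0.6, -0.5, -0.1]
finger_gap: 37.3
finger_force: 0.0
```

Run:
```python
from h import *
st()
p=imaging.camera("wrist");save(p,"w6")
cv2.imwrite("pics/w6c.png",cv2.resize(p["img"][60:390,:,::-1],(800,412)))
o=np.array([543,49.]);t=np.radians(-9.72);R=np.array([[np.cos(t),-np.sin(t)],[np.sin(t),np.cos(t)]])
for d in find_in(p,"slide_a_rail")[:4]: print(d["p"],d["rect"])
for x in(-70,0,70):print(x,(proj(p,np.r_[R@[x,-1]+o,40])-[0,60]).round()*1.25)
```

```text
{'clock': 22.95, 'joints': [0.02, 0.43, 1.6, 0.0, 1.11, 1.76], 'eef_pos': [558.34, 47.5, 117.75], 'eef_rot': [3.14, 0.0, -0.17], 'wrist_force': [0.58, -0.47, -0.09], 'finger_gap': 37.33}
0.57 [208.9, 219.0, 74.1, 180.7]
-70 [392.5  328.75]
0 [392.5  226.25]
70 [393.75 105.  ]
```

View pics/w6c.png

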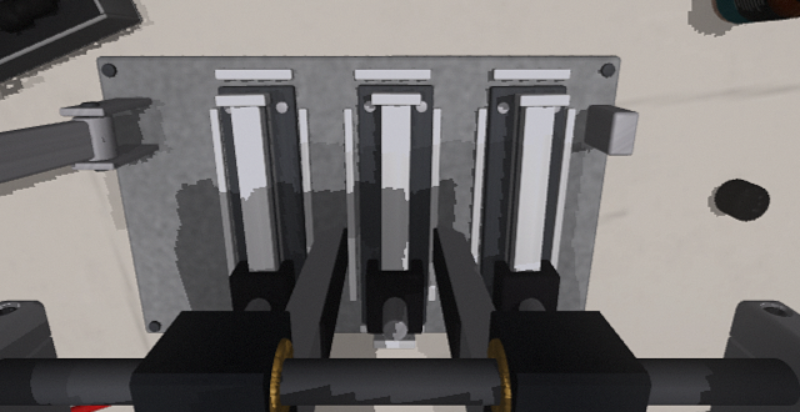

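Emit:
arm_command(steps=[[0.4, 0, 1, 40, 0], [0.4, 0, 1, 70, 0], [0.4, 0, 1, 78, 0], [0.4, 0, 1, 78, 0], [0, 0, 1, 78, 0], [0, 0, 1, 78, 0], [0, 0, 1, 78, 0], [0, 0, 1, 78, 0]], force=40)

```text
clock: 24.05
eef_pos: [557.8, 44.7, 41.2]
eef_rot: [-3.141, -0.001, -0.169]
wrist_force: [-1.7, -1.4, 7.0]
finger_gap: 15.8
finger_force: 40.0
```

Emit:
arm_command(steps=[[0, 0, 0, -15, 0], [0, 0, 0, -40, 0], [0, 0, 0, -75, 0], [0, 0, 0, -110, 0], [0, 2, 40, -110, -1], [0, 4, 85, -110, -2], [0, 5, 130, -110, -3], [0, 6, 175, -110, -4], [0, 7, 220, -110, -5], [0, 8, 265, -110, -6], [0, 9, 310, -110, -6], [0, 10, 340, -110, -6], [0, 10, 352, -110, -6], [0, 10, 352, -110, -6]])

```text
clock: 25.8
eef_pos: [508.0, -303.9, 150.5]
eef_rot: [-3.141, 0.0, -0.065]
wrist_force: [0.0, 0.0, -5.4]
finger_gap: 15.8
finger_force: 40.0
```

Run:
```python
from h import *
st()
p=imaging.camera("wrist");save(p,"w7")
a=p["img"][:,:,::-1]
q=imaging.camera("side")["img"][180:300,280:430,::-1]
cv2.imwrite("pics/w7c.png",np.vstack([cv2.resize(a[:],(480,300)),cv2.resize(q,(480,300))]))
```

```text
{'clock': 25.8, 'joints': [-0.6, 0.46, 1.48, 0.0, 1.2, 1.03], 'eef_pos': [508.02, -303.89, 150.46], 'eef_rot': [-3.14, 0.0, -0.06], 'wrist_force': [0.04, 0.01, -5.37], 'finger_gap': 15.81}
```

View pics/w7c.png

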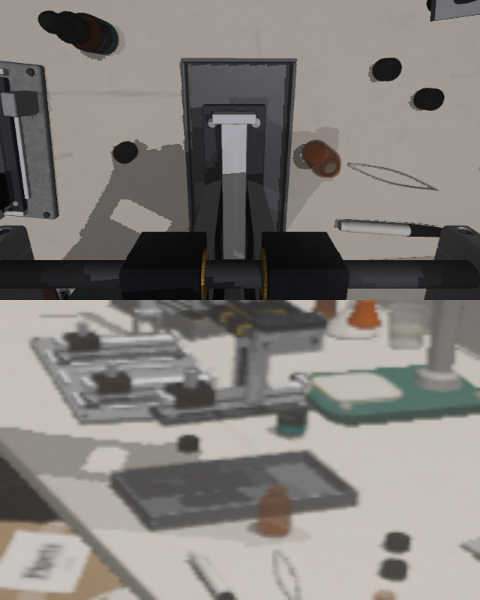

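Emit:
arm_command(steps=[[0, 0, 0, 45, 0], [0, 0, 0, 85, 0], [0, 0, 0, 105, 0], [0, 0, 0, 112, 0], [0, 0, 0, 115, 0], [0, 0, 0, 115, 0]])

```text
clock: 26.65
eef_pos: [508.7, -304.2, 36.5]
eef_rot: [3.141, -0.001, -0.064]
wrist_force: [0.3, 0.3, -4.4]
finger_gap: 15.9
finger_force: 40.0
```

Emit:
arm_command(steps=[[0, 0, 0, 1, 0], [0, 0, 0, 2, 0], [0, 0, 0, 2, 0]])

```text
clock: 27.02
eef_pos: [508.7, -304.3, 35.2]
eef_rot: [3.141, -0.001, -0.064]
wrist_force: [-3.4, 2.6, 9.0]
finger_gap: 15.4
finger_force: 40.0
```

Emit:
arm_command(steps=[[0.4, 0, 0, 0, 0], [0.4, 0, 0, 0, 0], [0.4, 0, 0, -30, 0], [0.4, 0, 0, -80, 0], [0.4, 0, -20, -130, 0], [0.6, 20, -250, -325, 3], [0.6, 20, -250, -325, 3], [0.6, 20, -250, -325, 3], [0.6, 20, -250, -325, 3], [0.6, 20, -250, -325, 3], [0.6, 20, -250, -325, 3], [0.6, 40, -500, -325, 6], [0.6, 40, -500, -325, 6], [0.6, 40, -500, -325, 6], [0.6, 40, -500, -325, 6], [0.6, 40, -500, -325, 6], [0.6, 40, -500, -325, 6]])

```text
clock: 29.15
eef_pos: [580.3, 191.3, 357.4]
eef_rot: [3.141, 0.001, -0.169]
wrist_force: [-0.6, -0.2, -0.1]
finger_gap: 56.4
finger_force: 0.0
```

Run:
```python
from h import *
st()
p=imaging.camera("wrist");save(p,"w8");q=imaging.camera("side");save(q,"s8")
r=imaging.camera("scene")["img"][140:260,180:330,::-1]
b=q["img"][180:300,280:430,::-1]
cv2.imwrite("pics/v8.png",np.vstack([np.hstack([cv2.resize(r,(375,300)),cv2.resize(b,(375,300))]),cv2.resize(p["img"][160:400,:,::-1],(750,281))]))
```

```text
{'clock': 29.15, 'joints': [0.26, 0.39, 1.1, -0.0, 1.65, 2.0], 'eef_pos': [580.28, 191.26, 357.44], 'eef_rot': [3.14, 0.0, -0.17], 'wrist_force': [-0.61, -0.22, -0.11], 'finger_gap': 56.36}
```

View pics/v8.png

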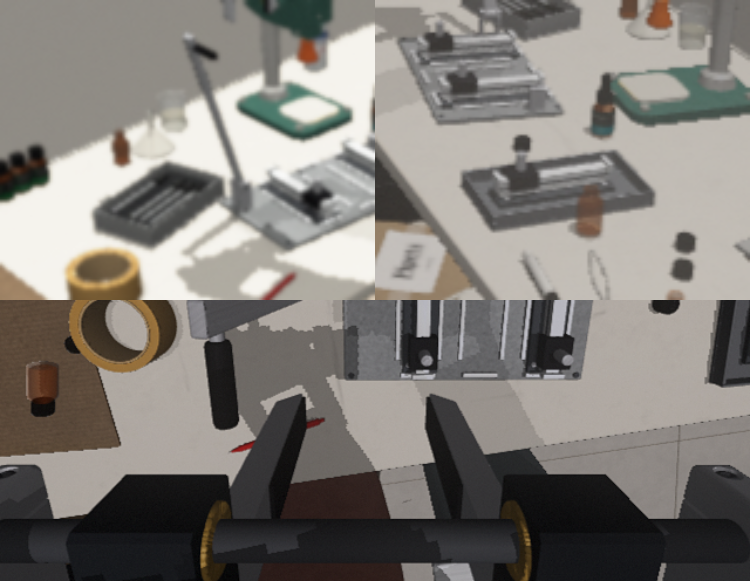

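The slide lies flat in the tray, and the peg runs from about (185,196) to (194,267) in the full wrist frame.

Run:
```python
from h import *
p=imaging.camera("wrist");s=monitor.read_state()
o=np.array([543,49.]);t=np.radians(-9.72);R=np.array([[np.cos(t),-np.sin(t)],[np.sin(t),np.cos(t)]])
for z in(300,307):
  for u,v in((185,196),(194,267)): print(z,(R.T@(onz(p,u,v,z)[:2]-o)).round(1))
print("tcp",R.T@(s["eef_pos"][:2]-o))
for a in(1.7,1.8,1.83,1.9): print(a,155-266*np.cos(a),50+266*np.sin(a))
```

```text
300 [ 36.5 227. ]
300 [-13.8 226.1]
307 [ 38.4 224.4]
307 [-10.3 223.5]
tcp [ 12.75633162 146.22775454]
1.7 189.27263548260956 313.78283958035667
1.8 215.43575718836118 309.0434698135999
1.83 223.17870158852105 307.11410822765714
1.9 240.9950247856919 301.71582332485224
```

Emit:
arm_command(steps=[[0.5, -8, -40, 0, 0], [0.5, -8, -78, 0, 0], [0.5, -8, -78, 0, 0], [0.5, -8, -78, 25, 0], [0.5, -8, -78, 39, 0], [0.5, -8, -78, 39, 0], [0, -8, -78, 39, 0], [0, -8, -78, 39, 0], [0, -8, -78, 39, 0], [0, -8, -78, 39, 0], [0, -8, -78, 39, 0]], force=15)

```text
clock: 30.72
eef_pos: [585.3, 270.6, 319.6]
eef_rot: [-3.142, -0.0, -0.169]
wrist_force: [-0.7, -1.1, 1.0]
finger_gap: 13.6
finger_force: 15.0
```

Run:
```python
from h import *
st();s=monitor.read_state()
import numpy as np
o=np.array([543,49.]);t=np.radians(-9.72);R=np.array([[np.cos(t),-np.sin(t)],[np.sin(t),np.cos(t)]])
j=R.T@(s["eef_pos"][:2]-o);print(j)
y0=j[1];a0=np.arccos((155-y0)/266);z0=50+266*np.sin(a0);print(a0,z0+11)
for a in np.linspace(a0,0,25)[1:]: print(round(a,2),round(266*(np.cos(a)-np.cos(a0))),round(z0-50-266*np.sin(a)))
```

```text
{'clock': 30.72, 'joints': [0.38, 0.48, 1.06, -0.0, 1.6, 2.12], 'eef_pos': [585.31, 270.65, 319.64], 'eef_rot': [-3.14, -0.0, -0.17], 'wrist_force': [-0.66, -1.12, 0.98], 'finger_gap': 13.58}
[  4.28028485 225.60929161]
1.8394653713630669 317.4572633753866
1.76 20 -5
1.69 40 -8
1.61 60 -9
1.53 81 -9
1.46 101 -8
1.38 121 -5
1.3 141 0
1.23 160 6
1.15 179 14
1.07 198 23
1.0 215 33
0.92 232 45
0.84 248 58
0.77 262 72
0.69 276 87
0.61 288 103
0.54 299 120
0.46 309 138
0.38 317 157
0.31 324 176
0.23 330 196
0.15 333 216
0.08 336 236
0.0 337 256
```

Emit:
arm_command(steps=[[0, 0, 20, -5, 0], [0, 0, 40, -8, 0], [0, 0, 60, -9, 0], [0, 0, 81, -9, 0], [0, 0, 101, -8, 0], [0, 0, 121, -5, 0], [0, 0, 141, 0, 0], [0, 0, 160, 6, 0], [0, 0, 179, 14, 0], [0, 0, 198, 23, 0], [0, 0, 215, 33, 0], [0, 0, 215, 33, 0]])

```text
clock: 32.22
eef_pos: [548.9, 57.3, 285.5]
eef_rot: [3.141, 0.001, -0.17]
wrist_force: [-1.0, -0.9, -1.8]
finger_gap: 13.6
finger_force: 15.0
```

Emit:
arm_command(steps=[[0, 0, 17, 12, 0], [0, 0, 33, 25, 0], [0, 0, 47, 39, 0], [0, 0, 61, 54, 0], [0, 0, 73, 70, 0], [0, 0, 84, 87, 0], [0, 0, 94, 105, 0], [0, 0, 102, 124, 0], [0, 0, 109, 143, 0], [0, 0, 115, 163, 0], [0, 0, 118, 183, 0], [0, 0, 121, 203, 0], [0, 0, 121, 203, 0]])

```text
clock: 33.85
eef_pos: [528.7, -60.8, 81.5]
eef_rot: [-3.141, 0.001, -0.169]
wrist_force: [2.4, 2.5, -1.8]
finger_gap: 13.5
finger_force: 15.0
```

Emit:
arm_command(steps=[[0, 0, 1, 8, 0], [0, 0, 1, 16, 0], [0, 0, 1, 21, 0], [0, 0, 1, 23, 0], [0, 0, 1, 23, 0]])

```text
clock: 34.48
eef_pos: [529.1, -61.6, 61.2]
eef_rot: [3.142, -0.001, -0.168]
wrist_force: [-1.9, 4.5, 10.3]
finger_gap: 13.4
finger_force: 15.0
```

Emit:
arm_command(steps=[[0.22, 0, 0, -2, 0], [0.22, 0, 0, -2, 0], [0.22, 0, 0, -2, 0], [0.22, 0, 0, -20, 0], [0.22, 0, 0, -60, 0], [0.22, -20, 40, -120, 0], [0.22, -20, 40, -180, 0], [0.22, -20, 40, -220, 0], [0.22, -20, 40, -220, 0]])

```text
clock: 35.6
eef_pos: [503.0, -98.0, 285.2]
eef_rot: [3.141, -0.008, -0.169]
wrist_force: [-1.2, -0.1, -0.3]
finger_gap: 20.8
finger_force: 0.0
```

Run:
```python
from h import *
st()
p=imaging.camera("wrist");save(p,"w9");q=imaging.camera("side")
o=np.array([543,49.]);t=np.radians(-9.72);R=np.array([[np.cos(t),-np.sin(t)],[np.sin(t),np.cos(t)]])
for a in(0,.03,.06): print(a,[proj(q,np.r_[R@[x,155-266*np.cos(a)]+o,50+266*np.sin(a)]).round(1).tolist() for x in(-9,41)],[proj(p,np.r_[R@[x,155-266*np.cos(a)]+o,50+266*np.sin(a)]).round(1).tolist() for x in(-9,41)])
b=cv2.resize(q["img"][180:280,280:400,::-1],(480,400))[:300]
cv2.imwrite("pics/v9.png",np.vstack([cv2.resize(q["img"][185:260,280:400,::-1],(480,300)),cv2.resize(p["img"][:,:,::-1],(480,300))]))
```

```text
{'clock': 35.6, 'joints': [-0.26, 0.17, 1.54, -0.0, 1.42, 1.48], 'eef_pos': [502.99, -97.99, 285.19], 'eef_rot': [3.14, -0.01, -0.17], 'wrist_force': [-1.25, -0.09, -0.27], 'finger_gap': 20.78}
0 [[326.9, 213.2], [340.2, 212.3]] [[275.6, 171.4], [274.3, 126.5]]
0.03 [[327.0, 211.2], [340.3, 210.3]] [[274.8, 172.8], [273.5, 127.1]]
0.06 [[327.0, 209.2], [340.4, 208.2]] [[273.8, 174.2], [272.3, 127.6]]
```

View pics/v9.png

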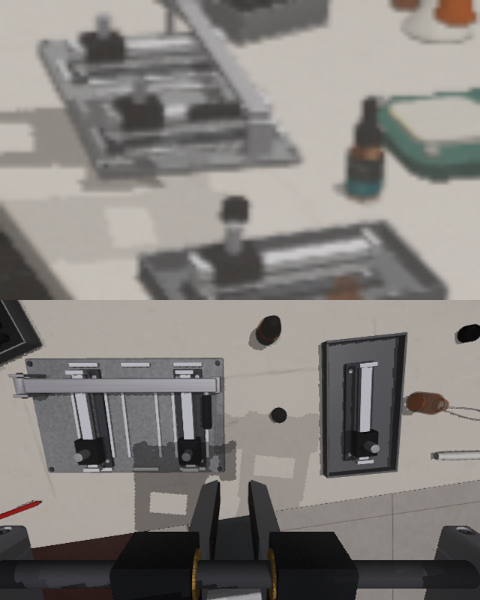

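Emit:
arm_command(steps=[[0, 0, 0, 0, 0], [0, 20, -40, 40, 0], [0, 20, -40, 100, 0], [0, 20, -40, 150, 0], [0, 20, -40, 185, 0], [0, 20, -40, 195, 0], [0, 20, -40, 202, 0], [0, 20, -40, 204, 0], [0, 20, -40, 204, 0]])

```text
clock: 36.83
eef_pos: [529.1, -61.6, 77.3]
eef_rot: [3.142, -0.001, -0.169]
wrist_force: [-0.9, 0.1, 0.5]
finger_gap: 0.4
finger_force: 0.0
```

Emit:
arm_command(steps=[[0, 0, 0, 1, 0], [0, 0, 0, 2, 0], [0, 0, 0, 3, 0], [0, 0, 0, 3, 0]])

```text
clock: 37.33
eef_pos: [529.4, -61.7, 75.5]
eef_rot: [3.141, -0.002, -0.169]
wrist_force: [-6.9, 0.4, 20.7]
finger_gap: 0.7
finger_force: 10.3
```

Emit:
arm_command(steps=[[0, 0, 0, -20, 0], [0, 0, 0, -70, 0], [0, 0, 0, -130, 0], [0, 0, 0, -180, 0], [0, -40, 60, -210, 0], [0, -40, 60, -210, 0], [0, -40, 60, -210, 0], [0, -40, 60, -210, 0]])

```text
clock: 38.33
eef_pos: [479.6, -113.4, 282.5]
eef_rot: [-3.141, 0.001, -0.168]
wrist_force: [-0.5, 0.2, 0.1]
finger_gap: 0.3
finger_force: 0.0
```

Run:
```python
from h import *
st();p=imaging.camera("wrist");save(p,"w10")
cv2.imwrite("pics/v10.png",p["img"][:,:,::-1])
```

```text
{'clock': 38.33, 'joints': [-0.31, 0.13, 1.59, 0.0, 1.42, 1.43], 'eef_pos': [479.56, -113.36, 282.54], 'eef_rot': [-3.14, 0.0, -0.17], 'wrist_force': [-0.49, 0.2, 0.14], 'finger_gap': 0.35}
```

View pics/v10.png

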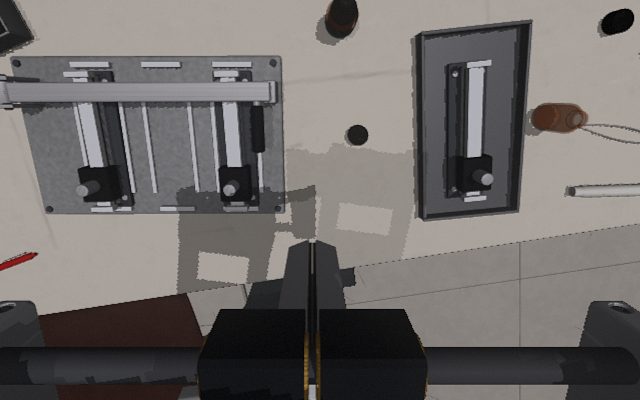

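The bar lies across both sound slides at row 92, with their carriages home at (98,187) and (235,187). The rejected slide is flat in the tray at (472,130), and the bystanders have not moved.

```bash
python3 -c "
from cell import job
print(job.sign_off())"
```

```text
the job is handed in; nothing more can be done
None
```

The job is handed in: the middle slide bound half-way and now lies flat and upright in the reject tray, the two sound slides are in their nests with carriages home, and the hold-down bar is fully down (38 s used; no verdict came back).

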